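# Set the circle-sanding jig on a disc sander to the red marks

### The job

Set up the circle-sanding jig on the disc sander for the red wheel size. First, with the radius arm still parked, slide the jig's carriage along the table slot by its black grip post until its white pointer is in line with the red marker on the table scale; then squeeze the red release in the side of the pivot block, draw the spring-loaded arm out until the cursor's white tip is in line with the red clip on the sleeve, and hold it there, release still squeezed and the carriage still at its red marker, so that I can tighten the clamp screw: you finish while holding. Keep your hands off the clips and leave everything lying about where it is.

Things in the scene. Friction and masses are not known exactly. Their poses are not given: they have to be found in the camera images.
- sander: Green bench disc sander, fixed to the bench. Origin: centre of its underside on the bench; z up. The aluminium table top is 150 mm above the bench, spans x -200 to +200 mm and y -105 to +94 mm, and has a slot along x at y = +20 mm. The vertical 254 mm sanding disc stands behind the table at y = +102 mm (guard top 287 mm above the bench), with the motor behind it. Position and yaw vary. All parts of the jig and both table markers keep the axes of the sander.
- carriage (a joint): Position of the jig's carriage in the table slot, m: 0 to 0.16, growing along the sander's +x. It slides stiffly (about 6 N) and stays where it is left. The carriage is a dark 8 mm plate (115 x 145 mm) lying on the table, carrying the grip post and the arm's sleeve: an aluminium tube, 36 mm wide (x), 140 mm long (y), its top 30 mm above the table, with the yellow scale on its top.
- grip_post (a point): Upright black cylinder on the carriage, 25 mm in diameter, to move the carriage by: this point is on its axis, 36 mm above the table top (186 mm above the bench); its top is 52 mm and the carriage plate under it 8 mm above the table top. It stands 50 mm to the +x side of the arm's centre line (32 mm clear of the sleeve's side, less a clip's 3 mm).
- pointer (a point): Tip of the carriage's white pointer with a black centre line, 4 mm above the table, at the front of the carriage 32 mm to the +x side of the arm's centre line; it runs beside the yellow scale on the table's front (-y) edge. Moves with the carriage.
- red_marker: Red magnet 9 x 14 x 5 mm with a white centre line, fixed on the table scale; origin at the middle of its underside. The pointer is set when it has the same x as the marker (sander axes). It needs the carriage moved 40 to 135 mm towards +x from its start.
- blue_marker: Blue magnet like the red one, for another wheel size: not used. It may be on either side of the red one.
- radius_arm (a joint): Extension of the telescoping radius arm, m: 0 parked (fully in, locked) to 0.125, growing along the sander's -y (away from the disc). A return spring pulls it home with 5 N when parked to 8 N fully out; let go, it runs home and locks again. While parked it is locked by a tooth in the sleeve; it can be drawn off the lock only while the release is pressed in.
- pivot_block (a point): The grey block at the arm's outer end, 30 mm (x) x 36 mm (y) x 50 mm high, its top 56 mm and its underside 6 mm above the table top; an 8 mm pivot pin stands 13 mm high on it. This point is on the block's centre line level with the centre of the red release, 40 mm above the table top (190 mm above the bench). Parked, the block stands 125 mm to the -y side of the slot, over the table's front edge; it moves with the arm.
- release: Red push button in the +x side of the pivot block, 22 mm (y) x 18 mm (z); origin at the centre of its outer face, 7 mm out from the block's side (22 mm from pivot_block). It is pressed towards -x, travel 6 mm: 2 N to start, 8 N fully in; the arm is free from about 4.5 mm. Pinch the block across x over the release (37 mm wide, 31 mm with the release in) with 20 N or more.
- cursor (a point): White tip of the long thin black cursor that reaches from the pivot block back over the sleeve's scale; 10 mm wide, 35 mm above the table top. Moves with the arm, 155 mm to the +y side of pivot_block.
- red_clip: Red clip, 8 mm wide, with a white centre line, on the -x edge of the sleeve's top. Origin at the sleeve's top edge in the middle of its width, 30 mm above the table. It moves with the carriage and is set 45 to 105 mm to the -y side of the parked cursor. The arm is set when the cursor has the same y as the clip (sander axes). Not to be touched.
- blue_clip: Blue clip like the red one on the +x edge of the sleeve, for another wheel size: not used, not to be touched.
- cleaning_stick: Tan crepe block 34 x 110 x 34 mm lying on the +x end of the sander table; leave alone.
- small_blank: Wooden wheel blank, 52 mm in diameter, 18 mm thick, on the -x end of the sander table; leave alone.
- big_blank: Wooden wheel blank, 84 mm in diameter, 18 mm thick, on the bench; leave alone.
- glue: Yellow glue bottle, 60 mm in diameter, 170 mm tall, on the bench; leave alone.
- dust_brush: Wooden dust brush, 240 mm, lying on the bench; leave alone.
- screwdriver: Orange-handled screwdriver, 200 mm, lying on the bench; leave alone.
- try_square: Wood and steel try square, 100 x 160 mm, lying on the bench; leave alone.

How it is judged:
On the way, in this order (a step that is already met when the one before it is completed fails the run):
1. with the arm still parked, the carriage's pointer stands within 5 mm of the red marker on the table scale (x of pointer in the frame of red_marker between -0.005 and 0.005 m and value of joint radius_arm below 0.004 m), for 0.3 s.
2. the release is squeezed and the arm drawn clear of its lock by 12 mm or more (value of joint radius_arm above 0.012 m and x of release in the frame of pivot_block below 0.0185 m), for 0.1 s.
At the end, for the whole second after the job is handed in: The cursor's white tip is in line with the red clip within 4 mm and the carriage's pointer with the red marker within 6 mm, both at rest, while the fingers are still squeezing the release (at least 3.5 mm in, 4 N or more), which alone keeps the arm from springing home (x of pointer in the frame of red_marker between -0.006 and 0.006 m and y of cursor in the frame of red_clip between -0.004 and 0.004 m and contact force between the fingers and release above 4 N and x of release in the frame of pivot_block below 0.0185 m and velocity of joint radius_arm between -0.01 and 0.01 m/s and velocity of joint carriage between -0.01 and 0.01 m/s); the arm keeps its last pose, push and grip.
It fails at once if a clip on the sleeve is touched or pushed (contact force between any of the arm, the fingers and red_clip above 2 N or contact force between any of the arm, the fingers and blue_clip above 2 N).
It fails at once if the cleaning stick or wheel blank on the sander table is shifted by more than 15 mm (distance of any of cleaning_stick, small_blank from where it was at the start of the episode above 0.015 m).
It fails at once if a thing lying on the bench (wheel blank, glue, brush, screwdriver, square) is shifted by more than 15 mm (distance of any of big_blank, glue, dust_brush, screwdriver, try_square from where it was at the start of the episode above 0.015 m).
It also fails if it takes over 58 s, if anything falls off the work surface, if the arm or the gripper's body presses on something with over 40 N, if the wrist force passes 120 N, or if a joint passes its speed limit or range.

### The arm

A 6-joint arm with a two-finger parallel gripper is mounted at the origin on the work surface. World frame = base frame: x ahead of the robot, y to its left, z up, the work surface at z = 0. Lengths are in m, angles in rad, forces in N, time in s.
With the tool pointing down it reaches from about 0.35 to 0.725 m from the base axis. Payload 4.3 kg.
Tool frame: the origin (TCP) lies at the very end of the fingers, on their centre line; the grasp point (between the pads) lies 19 mm behind it; z points along the fingers, y is the direction in which the jaws open and shut (so a half turn about z gives the same grasp; the last joint's range is limited). The gripper opens to 85 mm and grips with 20 to 120 N. Pads are 22 mm wide; open, the fingers measure 114 mm over their backs; the gripper's body (76 mm by 85 mm) begins 54 mm behind the grasp point. The pads swing forward as they close: fully open they stand 13 mm farther back than shut.
Start: joints at [-1.245, 0.377, 0.081, 1.274, 0, 1.46], TCP at [0.243, -0.521, 0.231] pointing down, gripper open.
Joint ranges: [-2.72, 2.72], [-0.84, 1.66], [-1.02, 1.22], [-1.77, 2.12], [-1.37, 1.28], [-3.14, 3.14]. Speed limits (rad/s): [2.57, 2.57, 3.14, 3.14, 3.14, 3.14].

### API

Orientations are given as a unit quaternion [w, x, y, z].
In Python, from cell import r gives the robot as it stands.
- The arm moves only by the tool apply_moves, never from a script. Its argument "commands" is text: rows parted by semicolons, each of 7 numbers parted by spaces: the shift along the tool's x, y, z in mm, then the turn, a rotation vector about the tool's x, y, z in rad, then the opening, from -1 (shut) to 1 (fully open), so that 0 is half open. A call has 1 to 8 rows; each row is the pose to reach, as a shift and turn from the pose commanded when the call began, along the tool's axes at that moment; what a row does not reach only later rows make up. A row lasts 1/12 s, in which the tool goes at most 41.7 mm and 7.16 degrees, less where a joint would pass 70% of its speed; a pose out of reach is approached as far as the arm can. A call with a gripper value outside its range is refused whole. The fingers move at their own pace and stop on an object; the grip force is fixed at half the most. Time passes only in rows, so rows that repeat a pose let the fingers close. It gives the time, the measured TCP pose, the force and the opening at its end, in the units of the state.
- r.sense(): the state, without advancing time (a new reading comes with each control period).
- r.read_camera(name): name is "scene" or "side" or "wrist"; returns (picture, depth): 400x640x3 uint8, red, green, blue; 400x640 float32, m along the optical axis (not along the pixel's ray), 0 where there is no reading.
- r.get_calibration(name): a dict with "fx", "fy", "cx", "cy" (pixels), "k1" (the pictures are not rectified: a ray, as slopes to the right and down, at radius r is drawn at 1 + k1 r^2 times it, then the intrinsics apply), "rvec" (rotation vector, rad) and "tvec" (3), from world to camera coordinates, as OpenCV has them; the wrist camera has in their place "tool_from_camera" (4x4, takes a point from camera to tool coordinates, whose origin is the TCP and whose axes are the flange's). Camera axes: x right, y down, z forward; pixel columns grow to the right and rows downward; lengths in m; the calibration is good to about 2 mm. A picture is of the moment at which its call begins: read the wrist's pose just before it. get_calibration takes no time and is no camera call.
- r.sign_off(): hands the job in, once; it reports no verdict.
Trained networks look in the newest picture that a camera, given by its name, has taken for a name from the list of things; names that differ only in an ending like _2 or _b are one class to them, and where a whole thing is asked for, a point or a joint stands for the part that bears it (a point fixed in the world has none). Each returns a list of dicts, best first, with "confidence" (0 to 1); they miss things now and then, are a little off and sometimes report something else, mostly with a low value. They report only what shows in the picture. A call takes as long as a camera call.
- r.look_for(camera, target): "box" ([left, top, width, height] as shares, 0 to 1, of the picture: columns of its width, rows of its height, round what is visible of it).
- r.spot_point(camera, target): "point" ([column, row] as shares, 0 to 1, of the picture: columns of its width, rows of its height: a listed point, or the origin of a listed thing).
The state is a dict: "time_s": time; "qpos": joint angles; "joint_vel": joint speeds; "joint_torque": joint torques, N m; "ee_pos": TCP position; "orientation": TCP orientation; "force": force on the tool from outside, world axes, zero at the start; "moment": the same for the moment, N m; "grip_width": finger opening in m.
Only numpy, scipy, OpenCV 4.12 (cv2) and the standard library are available. Lean on these libraries where they do the work, as an engineer would, in place of code of your own. Each camera call takes 0.05 s, during which the arm holds its last target. There are 200 camera calls.

## Working session

There is one attempt and no reset: what is moved stays moved. The work goes in short steps, Python scripts to look and compute and a tool call to move; the robot and the scene stay as the last step left them, time stands still between calls to the robot, and variables do not carry over. Pictures are saved under pics/ and viewed, about 8 in all and at most 12, crops included, and the job is handed in when it is done.

Besides the shell and the picture viewer there is one more tool, called after ">>>" as name(argument=value, ...) on one line, values as JSON. apply_moves: Moves the arm, as the interface text tells. Its arguments: {"type":"object","properties":{"commands":{"type":"string"}},"required":["commands"]}

```bash
mkdir -p pics; cat > h.py <<'E'
import numpy as np, cv2
from scipy.spatial.transform import Rotation as R
from cell import r
def quat(q): return R.from_quat([q[1],q[2],q[3],q[0]])
def cam(name):
    c=r.get_calibration(name)
    if 'rvec' in c:
        Rm=R.from_rotvec(np.ravel(c['rvec'])).as_matrix(); t=np.ravel(c['tvec'])
        return c,Rm.T,-Rm.T@t
    s=r.sense(); Rt=quat(s['orientation']).as_matrix(); T=np.array(c['tool_from_camera'])
    return c,Rt@T[:3,:3],Rt@T[:3,3]+np.array(s['ee_pos'])
def ray(c,px):
    K=np.array([[c['fx'],0,c['cx']],[0,c['fy'],c['cy']],[0,0,1.]])
    p=cv2.undistortPoints(np.array([[px]],float),K,np.array([c['k1'],0,0,0,0.]))[0,0]
    return np.array([p[0],p[1],1])
def on_z(cm,px,z):
    c,Rc,o=cm; d=Rc@ray(c,px); return o+d*(z-o[2])/d[2]
def proj(cm,P):
    c,Rc,o=cm; p=Rc.T@(np.array(P)-o); x,y=p[:2]/p[2]; k=1+c['k1']*(x*x+y*y)
    return np.array([c['fx']*x*k+c['cx'],c['fy']*y*k+c['cy']])
def spot(name,t,z,n=2):
    cm=cam(name)
    for d in r.spot_point(name,t)[:n]:
        px=np.array(d['point'])*[640,400]
        print(name,t,round(d['confidence'],2),px.round(1),on_z(cm,px,z).round(4))
def shot(name,f):
    cm=cam(name); im,de=r.read_camera(name); cv2.imwrite('pics/'+f,im[:,:,::-1]); return cm,im,de
E
python3 - <<'E'
from h import *
Z=dict(sander=0,grip_post=.186,pointer=.154,red_marker=.15,blue_marker=.15,pivot_block=.19,release=.19,cursor=.185,red_clip=.18,blue_clip=.18,cleaning_stick=.15,small_blank=.15,glue=0)
ims=[]
for n in ['scene','side']:
    cm,im,de=shot(n,n+'0.png'); ims.append(im); print(n,cm[2].round(2))
    for t,z in Z.items(): spot(n,t,z,1)
cv2.imwrite('pics/both.png',cv2.resize(np.vstack(ims),(640,800))[:,:,::-1])
print(r.sense())
E
```

```text
scene [1.01 0.25 0.86]
scene sander 0.94 [410.  310.8] [0.5622 0.1024 0.    ]
scene grip_post 0.91 [413.5 252. ] [0.5522 0.0711 0.186 ]
scene pointer 0.59 [395.4 239.5] [0.5288 0.0172 0.154 ]
scene red_marker 0.56 [371.7 262.5] [0.6023 0.0128 0.15  ]
scene blue_marker 0.61 [356.6 276.5] [0.6467 0.0102 0.15  ]
scene pivot_block 0.76 [394.8 213.1] [ 0.4993 -0.01    0.19  ]
scene release 0.42 [392.6 222.1] [5.216e-01 1.000e-04 1.900e-01]
scene cursor 0.64 [374.1 259.8] [0.6147 0.0244 0.185 ]
scene red_clip 0.7 [284.6 151.6] [ 0.5058 -0.3191  0.18  ]
scene blue_clip 0.48 [415.4 239.3] [0.5204 0.0556 0.18  ]
scene cleaning_stick 0.93 [367.  345.9] [0.7439 0.1102 0.15  ]
scene small_blank 0.91 [488.4 236.8] [0.3941 0.1596 0.15  ]
scene glue 0.69 [224.5 168.9] [ 0.5379 -0.5507  0.    ]
side [0.2  0.61 0.7 ]
side sander 0.72 [320.8 304.8] [ 0.4491  0.0197 -0.    ]
side grip_post 0.69 [270.5 247.8] [0.5387 0.0758 0.186 ]
side pointer 0.6 [290.  244.4] [0.526 0.015 0.154]
side red_marker 0.49 [262.2 240.2] [0.5932 0.0224 0.15  ]
side blue_marker 0.57 [401.4 204.6] [ 0.3376 -0.2498  0.15  ]
sid
[... 343 characters left out ...]
me_s': 1.4, 'qpos': array([-1.24532892e+00,  3.77305993e-01,  8.10005424e-02,  1.27438783e+00,
       -2.31171343e-05,  1.46048836e+00]), 'joint_vel': array([ 6.81393566e-04,  1.19280861e-03, -8.32460401e-04, -5.05699444e-05,
        2.25159577e-04,  3.09049136e-04]), 'joint_torque': array([-4.50186453e-04, -4.63512576e+01,  2.70150572e+01,  4.26252464e-04,
       -1.68752608e-04, -9.18117848e-07]), 'ee_pos': array([ 0.24272325, -0.52130388,  0.23132615]), 'orientation': array([ 5.24667558e-05,  9.76356240e-01,  2.16167736e-01, -5.95954224e-06]), 'force': array([-0.16657607, -0.30654408,  0.12024094]), 'moment': array([ 0.01567567, -0.01628697,  0.01581158]), 'grip_width': 0.085265006834894}
```

View pics/both.png

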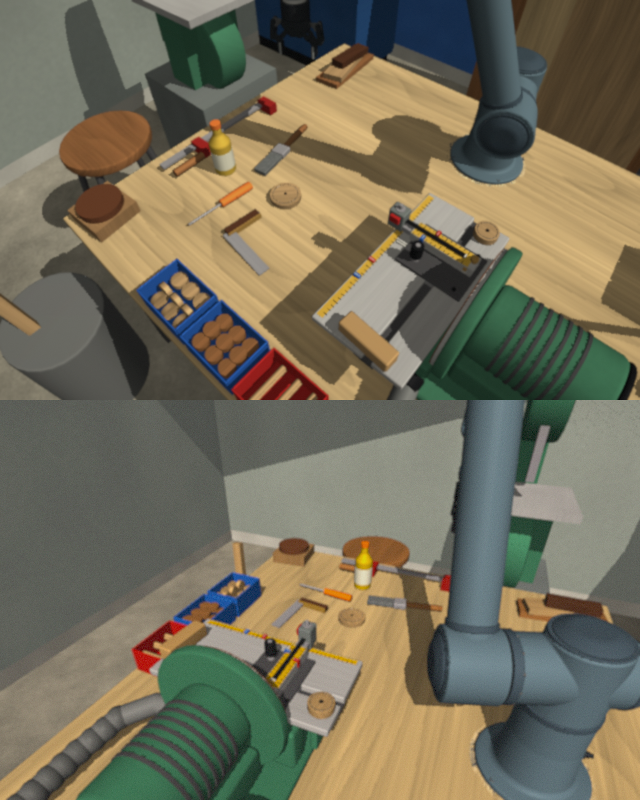

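Scene view: jig at about (400,240) of the scene picture, block (395,213), grip post (413,250), blanks and stick clear of it. Next, a closer look from the wrist camera.

```bash
python3 - <<'E'
from h import *
c=r.get_calibration('wrist');print(c)
s=r.sense();Rt=quat(s['orientation'])
T=np.array(c['tool_from_camera'])
# target: yaw with tool x = world x, camera over (0.52,0.02)
Rn=R.from_quat([1,0,0,0])
print((Rt.inv()*Rn).as_rotvec())
for tgt in [(0.52,-0.02,0.42),(0.52,-.1,.42),(.45,0,.42)]: print(tgt,(Rt.inv().apply(np.array(tgt)-s['ee_pos'])*1000).round(), (np.array(tgt)+Rn.apply(T[:3,3])).round(3), Rn.apply(T[:3,2]).round(2))
E
```

```text
{'fx': 350.53077241889275, 'fy': 350.53077241889275, 'cx': 315.2088279354644, 'cy': 204.18167990250328, 'k1': -0.04492225581018653, 'tool_from_camera': array([[-2.24359104e-04, -9.61106224e-01, -2.76178884e-01,
         6.91039077e-02],
       [ 9.99999565e-01, -4.65702193e-04,  8.08281454e-04,
        -9.12346958e-05],
       [-9.05461449e-04, -2.76178583e-01,  9.61105910e-01,
        -1.43864290e-01],
       [ 0.00000000e+00,  0.00000000e+00,  0.00000000e+00,
         1.00000000e+00]])}
[1.05768421e-04 1.20139193e-05 4.35775373e-01]
(0.52, -0.02, 0.42) [ 463. -337. -189.] [ 0.589 -0.02   0.564] [-0.28 -0.   -0.96]
(0.52, -0.1, 0.42) [ 429. -265. -189.] [ 0.589 -0.1    0.564] [-0.28 -0.   -0.96]
(0.45, 0, 0.42) [ 408. -385. -189.] [0.519 0.    0.564] [-0.28 -0.   -0.96]
```

>>> apply_moves(commands="240 -180 -99 0 0 0.436 1;240 -180 -99 0 0 0.436 1;240 -180 -99 0 0 0.436 1;240 -180 -99 0 0 0.436 1;240 -180 -99 0 0 0.436 1;240 -180 -99 0 0 0.436 1;240 -180 -99 0 0 0.436 1;240 -180 -99 0 0 0.436 1")

```text
time_s: 2.07
ee_pos: [0.3856, -0.2538, 0.3321]
orientation: [0.0, 1.0, 0.001, 0.001]
force: [0.3, -0.2, 0.5]
grip_width: 0.0852
```

>>> apply_moves(commands="145 -270 0 0 0 0 1;145 -270 0 0 0 0 1;145 -270 0 0 0 0 1;145 -270 0 0 0 0 1;145 -270 0 0 0 0 1;145 -270 0 0 0 0 1;145 -270 0 0 0 0 1;145 -270 0 0 0 0 1")

```text
time_s: 2.73
ee_pos: [0.531, 0.0178, 0.3299]
orientation: [-0.001, 1.0, 0.002, 0.0]
force: [-1.0, -0.4, -0.1]
grip_width: 0.0853
```

```bash
python3 - <<'E'
from h import *
Z=dict(grip_post=.186,pointer=.154,red_marker=.15,blue_marker=.15,pivot_block=.19,release=.19,cursor=.185,red_clip=.18,blue_clip=.18,cleaning_stick=.15,small_blank=.15)
cm,im,de=shot('wrist','w0.png'); print(r.sense()['ee_pos'])
for t,z in Z.items(): spot('wrist',t,z,2)
E
```

```text
[0.53125969 0.01812453 0.32969463]
wrist grip_post 0.85 [249.  175.7] [0.5425 0.0733 0.186 ]
wrist pointer 0.62 [314.2 188.3] [0.5231 0.0162 0.154 ]
wrist red_marker 0.46 [324.1 108.8] [0.5945 0.0056 0.15  ]
wrist blue_marker 0.61 [323.2  51.8] [0.6419 0.0055 0.15  ]
wrist blue_marker 0.31 [568.2 184. ] [ 0.5256 -0.2333  0.15  ]
wrist pivot_block 0.84 [334.4 235.8] [ 0.488  -0.0048  0.19  ]
wrist release 0.7 [342.1 210.9] [ 0.5105 -0.0113  0.19  ]
wrist release 0.45 [251.8 132.5] [0.5762 0.062  0.19  ]
wrist cursor 0.85 [159.6 235.7] [0.4863 0.1498 0.185 ]
wrist red_clip 0.41 [245.9 248.1] [0.4724 0.0744 0.18  ]
wrist blue_clip 0.67 [264.6 214.9] [0.504  0.0561 0.18  ]
```

View pics/w0.png

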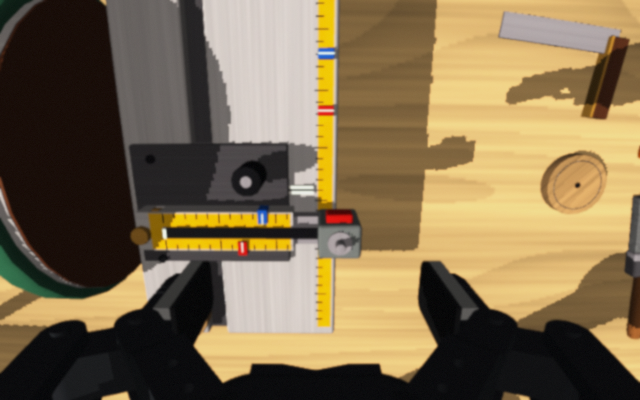

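Wrist view: post (246,180), pointer (302,188), red marker (327,110), blue marker (327,53), release (340,217), block (340,240), red clip (243,248), cursor tip (164,234). A magnified crop will give the precise lines.

```bash
python3 - <<'E'
from h import *
im=cv2.imread('pics/w0.png'); cv2.imwrite('pics/w0c.png',cv2.resize(im[40:260,125:375],None,fx=2.7,fy=2.7,interpolation=cv2.INTER_CUBIC))
cm=cam('wrist')
# table edge (yellow/wood border) and colour blobs
hsv=cv2.cvtColor(im,cv2.COLOR_BGR2HSV)
def blob(n,m,z):
    m=m.astype(np.uint8); k,l,st,ce=cv2.connectedComponentsWithStats(m)
    for i in range(1,k):
        if st[i,4]>15 and 120<ce[i,0]<380 and ce[i,1]<270: print(n,st[i],ce[i].round(1),on_z(cm,ce[i],z).round(4))
H,S,V=[hsv[...,i].astype(int) for i in range(3)]
blob('red',((H<6)|(H>174))&(S>170)&(V>100),.155)
blob('blue',(H>100)&(H<125)&(S>130)&(V>80),.155)
blob('white',(S<40)&(V>215),.155)
E
```

```text
red [319 106  14   3  41] [325.7 107. ] [0.5958 0.0025 0.155 ]
red [319 113  14   2  28] [325.5 113.5] [0.5902 0.0026 0.155 ]
red [325 213  28  11 258] [338.4 218.3] [ 0.4927 -0.0104  0.155 ]
red [238 242  10  14  72] [243.  249.5] [0.4604 0.0832 0.155 ]
blue [319  49  15   2  30] [326.   49.5] [0.6432 0.0025 0.155 ]
blue [319  55  15   3  45] [326.  56.] [0.638  0.0024 0.155 ]
blue [257 209  10  14  84] [262.3 214.2] [0.497  0.0625 0.155 ]
white [213   0   8  58 243] [216.1  27.9] [0.6609 0.0948 0.155 ]
white [228   0   8  76 238] [231.7  28.8] [0.66   0.0817 0.155 ]
white [ 236    0   27  141 1889] [249.7  76.3] [0.6218 0.0683 0.155 ]
white [ 259    0   17  141 1164] [267.1  67.6] [0.6288 0.0529 0.155 ]
white [ 275    0   25  141 2044] [283.3  61. ] [0.6341 0.0389 0.155 ]
white [ 303    0   14  144 1507] [308.6  67.5] [0.6288 0.0173 0.155 ]
white [294  41   5  14  27] [297.   47.1] [0.6452 0.027  0.155 ]
white [296 115   4  11  17] [297.7 120.2] [0.5845 0.0273 0.155 ]
white [291 186  22   3  60] [301.5 187. ] [0.5235 0.0246 0.155 ]
white [292 191  22   4  62] [303.9 192.7] [0.518  0.0225 0.155 ]
white [163 230   3   8  22] [164.  233.5] [0.4772 0.16   0.155 ]
```

View pics/w0c.png

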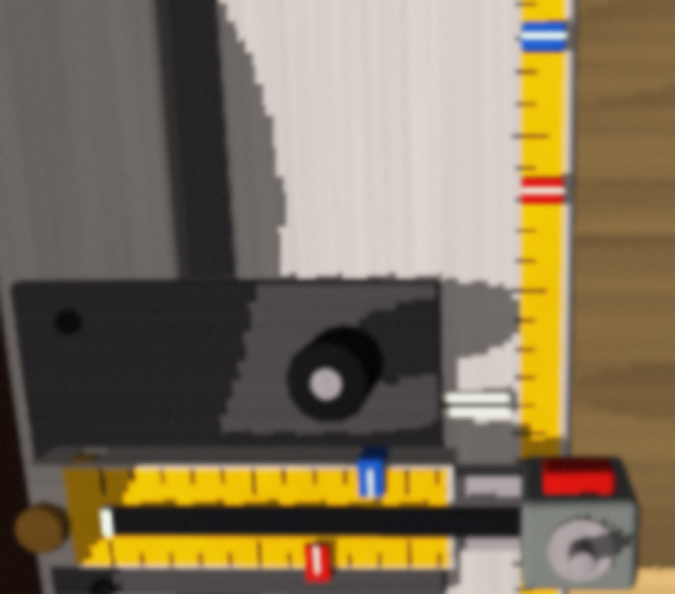

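```bash
python3 - <<'E'
from h import *
cm=cam('wrist')
C=lambda u,v:(u/2.7+125-.3,v/2.7+40-.3)
P={k:on_z(cm,C(*uv),z) for k,(uv,z) in dict(e1=((572,5),.15),e2=((563,440),.15),s1=((218,5),.15),s2=((235,270),.15),c1=((112,522),.186),c2=((518,520),.186),ptr=((510,404),.154),red=((543,190),.155),blue=((543,37),.155),clip=((317,560),.183),cur=((107,522),.185),post=((326,384),.202),btop=((580,548),.206),bclip=((372,478),.183),rel=((578,468),.199)).items()}
for k,v in P.items(): print(k,v.round(4))
for a,b in [('e2','e1'),('s2','s1'),('red','blue'),('c1','c2')]:
    d=P[b]-P[a]; print(a,b,np.degrees(np.arctan2(d[1],d[0])).round(2))
E
```

```text
e1 [ 0.6503 -0.0067  0.15  ]
e2 [ 0.5068 -0.0055  0.15  ]
s1 [0.6511 0.106  0.15  ]
s2 [0.5672 0.1068 0.15  ]
c1 [0.4894 0.1436 0.186 ]
c2 [0.49   0.0107 0.186 ]
ptr [0.521  0.0134 0.154 ]
red [0.5932 0.0023 0.155 ]
blue [0.6401 0.0026 0.155 ]
clip [0.4748 0.0776 0.183 ]
cur [0.489  0.1458 0.185 ]
post [0.5388 0.0673 0.202 ]
btop [ 0.4884 -0.0081  0.206 ]
bclip [0.5035 0.058  0.183 ]
rel [ 0.5118 -0.0075  0.199 ]
e2 e1 -0.49
s2 s1 -0.54
red blue 0.32
c1 c2 -89.73
```

>>> apply_moves(commands="8 -49 40 0 0 0 1;8 -49 80 0 0 0 1;8 -49 110 0 0 0 1;8 -49 140 0 0 0 1;8 -49 161 0 0 0 1;8 -49 161 0 0 0 1")

```text
time_s: 3.83
ee_pos: [0.5332, 0.0621, 0.1641]
orientation: [0.0, 1.0, -0.0, -0.005]
force: [-0.9, 0.0, -0.2]
grip_width: 0.0851
```

>>> apply_moves(commands="0 0 0 0 0 0 -1;0 0 0 0 0 0 -1;0 0 0 0 0 0 -1;0 0 0 0 0 0 -1;0 0 0 0 0 0 -1;0 0 0 0 0 0 -1;0 0 0 0 0 0 -1;0 0 0 0 0 0 -1")

```text
time_s: 4.5
ee_pos: [0.5395, 0.0732, 0.1738]
orientation: [-0.012, 1.0, 0.003, 0.004]
force: [-2.8, 31.1, 12.9]
grip_width: 0.023
```

>>> apply_moves(commands="0 -3 0 0 0 0 -1;0 -6 0 0 0 0 -1;0 -6 0 0 0 0 -1;0 -6 0 0 0 0 -1")

```text
time_s: 4.83
ee_pos: [0.5395, 0.0732, 0.1738]
orientation: [-0.009, 1.0, 0.004, 0.004]
force: [-3.7, 22.0, 13.3]
grip_width: 0.0234
```

```bash
python3 - <<'E'
from h import *
shot('wrist','w1.png'); s=r.sense()
for k in ['time_s','ee_pos','orientation','force','moment','grip_width']: print(k,np.round(s[k],4))
spot('wrist','pointer',.154);spot('wrist','red_marker',.15)
E
```

```text
time_s 4.8833
ee_pos [0.5395 0.0732 0.1738]
orientation [-0.0094  0.9999  0.0043  0.0036]
force [-3.5809 21.7609 12.3227]
moment [3.9912 0.6267 0.0376]
grip_width 0.0232
wrist pointer 0.94 [419.5 276.8] [0.5236 0.0192 0.154 ]
wrist red_marker 0.72 [454.4 135.5] [0.5953 0.0079 0.15  ]
```

View pics/w1.png

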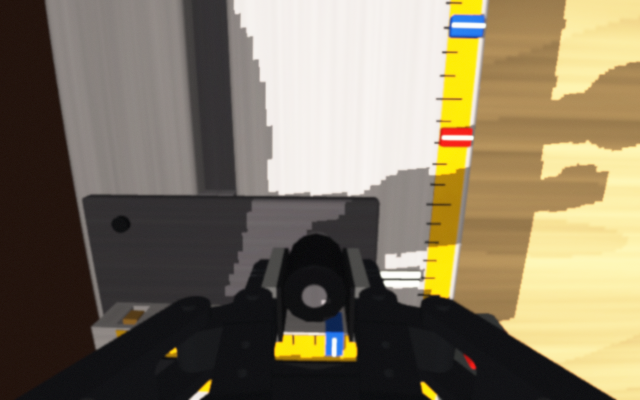

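Picture: post gripped between the pads at (315,290), pointer line (403,276), red marker line (456,138). I ease the side load and slide.

>>> apply_moves(commands="3 -5 -4 0 0 0 -1;12 -10 -6 0 0 0 -1;23 -10 -6 0 0 0 -1;34 -10 -6 0 0 0 -1;45 -10 -6 0 0 0 -1;56 -10 -6 0 0 0 -1;66 -10 -6 0 0 0 -1;72 -10 -6 0 0 0 -1")

```text
time_s: 5.65
ee_pos: [0.6069, 0.0736, 0.174]
orientation: [-0.005, 1.0, 0.006, -0.003]
force: [-7.0, 4.6, -4.5]
grip_width: 0.0234
```

>>> apply_moves(commands="0 0 0 0 0 0 -1;0 0 0 0 0 0 -1;0 0 0 0 0 0 -1")

```text
time_s: 5.9
ee_pos: [0.6081, 0.0736, 0.174]
orientation: [-0.005, 1.0, 0.006, -0.002]
force: [0.1, 5.8, -10.6]
grip_width: 0.0232
```

```bash
python3 - <<'E'
from h import *
cm,im,de=shot('wrist','w2.png'); s=r.sense()
for k in ['time_s','ee_pos','orientation','force','moment','grip_width']: print(k,np.round(s[k],4))
spot('wrist','pointer',.154);spot('wrist','red_marker',.15)
cv2.imwrite('pics/w2c.png',cv2.resize(im[200:320,340:500,::-1],None,fx=4,fy=4,interpolation=cv2.INTER_CUBIC))
E
```

```text
time_s 5.95
ee_pos [0.6081 0.0736 0.1741]
orientation [-0.0054  1.      0.006  -0.0018]
force [  0.2319   5.3653 -10.129 ]
moment [ 1.4358 -0.105  -0.0832]
grip_width 0.0232
wrist pointer 0.78 [417.9 277.5] [0.5913 0.0199 0.154 ]
wrist red_marker 0.61 [436.3 266.8] [0.5956 0.0094 0.15  ]
wrist red_marker 0.38 [420.  275.6] [0.5903 0.0176 0.15  ]
```

View pics/w2c.png

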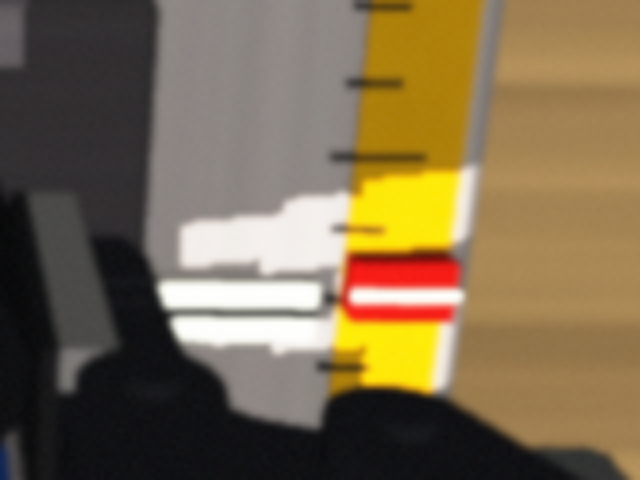

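```bash
python3 - <<'E'
from h import *
cm=cam('wrist')
print(on_z(cm,(340+320/4,200+312/4),.154), on_z(cm,(340+405/4,200+297/4),.155))
E
```

```text
[0.59103474 0.01872827 0.154     ] [0.59382476 0.00825349 0.155     ]
```

>>> apply_moves(commands="2 -2 0 0 0 0 -1;4 -3 2 0 0 0 -1;4 -3 2 0 0 0 -1;4 -3 2 0 0 0 -1;4 -3 2 0 0 0 -1")

```text
time_s: 6.47
ee_pos: [0.6125, 0.0736, 0.174]
orientation: [-0.004, 1.0, 0.007, -0.001]
force: [-5.2, 1.7, -1.1]
grip_width: 0.0234
```

>>> apply_moves(commands="0 0 0 0 0 0 1;0 0 0 0 0 0 1;0 0 0 0 0 0 1;0 0 0 0 0 0 1;0 0 -20 0 0 0 1;-20 10 -60 0 0 0 1;-60 30 -100 0 0 0 1;-60 30 -125 0 0 0 1")

```text
time_s: 7.13
ee_pos: [0.5508, 0.041, 0.2956]
orientation: [-0.003, 1.0, 0.007, -0.003]
force: [0.3, -0.7, -0.1]
grip_width: 0.0854
```

>>> apply_moves(commands="0 0 0 0 0 0 1;0 0 0 0 0 0 1")

```text
time_s: 7.3
ee_pos: [0.5558, 0.0412, 0.3002]
orientation: [-0.003, 1.0, 0.006, 0.004]
force: [0.6, -0.4, -0.2]
grip_width: 0.0852
```

```bash
python3 - <<'E'
from h import *
cm,im,de=shot('wrist','w3.png'); s=r.sense()
for k in ['time_s','ee_pos','orientation','qpos','force']: print(k,np.round(s[k],4))
for t,z in dict(pointer=.154,red_marker=.15,pivot_block=.19,release=.19,cursor=.185,red_clip=.18,blue_clip=.18).items(): spot('wrist',t,z,1)
cv2.imwrite('pics/w3c.png',cv2.resize(im[100:330,130:400,::-1],None,fx=2.6,fy=2.6,interpolation=cv2.INTER_CUBIC))
E
```

```text
time_s 7.35
ee_pos [0.5553 0.0415 0.2981]
orientation [-0.0032  1.      0.0066  0.002 ]
qpos [-0.0431  0.3301  0.1842  1.4213  0.0066  3.0853]
force [-1.1146 -0.4989 -0.8199]
wrist pointer 0.78 [343.2 140.3] [0.5968 0.0196 0.154 ]
wrist red_marker 0.76 [354.  143.4] [0.5933 0.0107 0.15  ]
wrist pivot_block 0.82 [371.8 191.4] [0.5623 0.0007 0.19  ]
wrist release 0.85 [378.1 160.6] [ 0.5848 -0.0024  0.19  ]
wrist red_clip 0.74 [264.1 208.9] [0.5442 0.0816 0.18  ]
wrist blue_clip 0.78 [285.8 164.4] [0.5792 0.0645 0.18  ]
```

View pics/w3c.png

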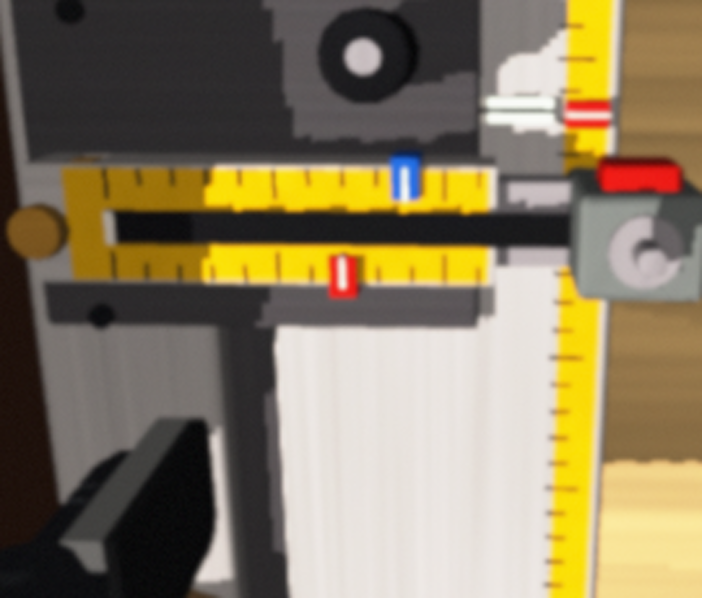

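```bash
python3 - <<'E'
from h import *
cm=cam('wrist')
C=lambda u,v:(u/2.6+130-.3,v/2.6+100-.3)
for k,(uv,z) in dict(ptr=((556,105),.154),red=((588,114),.155),clip=((343,272),.183),clipbase=((343,285),.18),cur=((108,228),.185),curend=((103,228),.185),pin=((655,256),.219),post=((362,57),.202),bl=((588,250),.206),rel=((640,170),.199),e1=((612,5),.15),e2=((603,420),.15)).items(): print(k,on_z(cm,C(*uv),z).round(4))
E
```

```text
ptr [0.5952 0.0201 0.154 ]
red [0.5927 0.0102 0.155 ]
clip [0.5488 0.083  0.183 ]
clipbase [0.5439 0.0836 0.18  ]
cur [0.5616 0.1506 0.185 ]
curend [0.5616 0.1521 0.185 ]
pin [ 0.5647 -0.0011  0.219 ]
post [0.6114 0.0735 0.202 ]
bl [0.5626 0.0143 0.206 ]
rel [0.5829 0.0006 0.199 ]
e1 [0.6254 0.0038 0.15  ]
e2 [ 4.871e-01 -4.000e-04  1.500e-01]
```

Picture: pointer line (556,105) about 2–2.5 mm past the red marker line (588,114), within limits; cursor tip to red clip about 68 mm. Now turn the jaws across x above the pivot block.

>>> apply_moves(commands="5 42 0 0 0 -0.125 1;5 42 0 0 0 -0.25 1;5 42 10 0 0 -0.375 1;5 42 20 0 0 -0.5 1;5 42 30 0 0 -0.625 1;5 42 30 0 0 -0.75 1;5 42 30 0 0 -0.875 1;5 42 30 0 0 -1 1")

```text
time_s: 8.37
ee_pos: [0.5596, 0.0002, 0.2653]
orientation: [-0.003, 0.875, 0.484, 0.001]
force: [-0.1, 0.3, 0.7]
grip_width: 0.0858
```

>>> apply_moves(commands="0 0 0 0 0 -0.125 1;0 0 0 0 0 -0.25 1;0 0 0 0 0 -0.375 1;0 0 0 0 0 -0.5 1;0 0 0 0 0 -0.571 1;0 0 0 0 0 -0.571 1;0 0 0 0 0 -0.571 1")

```text
time_s: 8.95
ee_pos: [0.5599, 0.0002, 0.2658]
orientation: [-0.003, 0.706, 0.708, 0.002]
force: [-0.6, 0.1, 0.1]
grip_width: 0.0854
```

```bash
python3 - <<'E'
from h import *
cm,im,de=shot('wrist','w4.png'); s=r.sense()
for k in ['time_s','ee_pos','qpos','force']: print(k,np.round(s[k],4))
print(quat(s['orientation']).as_matrix().round(3))
for t,z in dict(pointer=.154,red_marker=.15,pivot_block=.19,release=.19).items(): spot('wrist',t,z,1)
E
```

```text
time_s 9.0
ee_pos [5.599e-01 1.000e-04 2.659e-01]
qpos [-0.1168  0.3413  0.1175  1.3485  0.0067  1.4515]
force [-0.509   0.0178 -0.5714]
[[-0.003  1.    -0.001]
 [ 1.     0.003  0.007]
 [ 0.007 -0.001 -1.   ]]
wrist pointer 0.75 [367.9 175.8] [0.598 0.019 0.154]
wrist red_marker 0.64 [364.5 188.2] [0.5965 0.0086 0.15  ]
wrist pivot_block 0.8 [320.  219.2] [ 0.5622 -0.0033  0.19  ]
wrist release 0.76 [356.2 219. ] [ 0.5862 -0.0031  0.19  ]
```

View pics/w4.png

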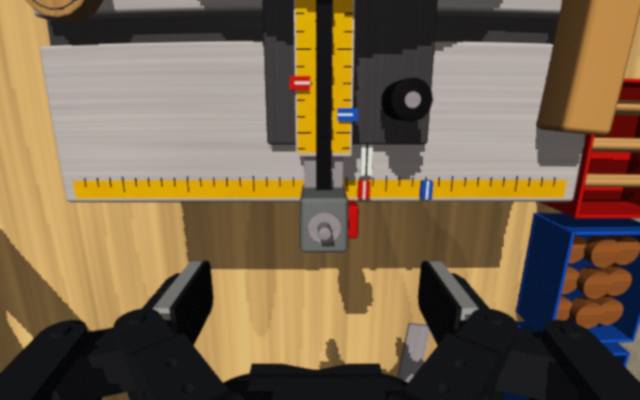

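Picture: block (325,225) centred between the open jaws, release (353,220) on the right, pointer (367,165) next to red marker (364,188); clear to descend.

>>> apply_moves(commands="-2 1 35 0 0 0 1;-2 1 65 0 0 0 1;-2 1 85 0 0 0 1;-2 1 95 0 0 0 1;-2 1 95 0 0 0 1;-2 1 95 0 0 0 1")

```text
time_s: 9.7
ee_pos: [0.5609, -0.0013, 0.1716]
orientation: [-0.003, 0.706, 0.709, 0.002]
force: [0.3, -0.0, 1.3]
grip_width: 0.0854
```

>>> apply_moves(commands="0 0 0 0 0 0 -1;0 0 0 0 0 0 -1;0 0 0 0 0 0 -1;0 0 0 0 0 0 -1;0 0 0 0 0 0 -1;0 0 0 0 0 0 -1;0 0 0 0 0 0 -1;0 0 0 0 0 0 -1")

```text
time_s: 10.37
ee_pos: [0.5645, -0.0015, 0.174]
orientation: [0.001, 0.706, 0.709, 0.005]
force: [3.9, -0.3, 5.5]
grip_width: 0.0295
```

```bash
python3 - <<'E'
from h import *
cm,im,de=shot('wrist','w5.png'); s=r.sense()
for k in ['time_s','ee_pos','orientation','force','moment','grip_width']: print(k,np.round(s[k],4))
for t,z in dict(pointer=.154,red_marker=.15,red_clip=.18).items(): spot('wrist',t,z,1)
E
```

```text
time_s 10.4167
ee_pos [ 0.5645 -0.0015  0.174 ]
orientation [6.000e-04 7.056e-01 7.086e-01 5.100e-03]
force [ 3.993  -0.634   5.9661]
moment [ 0.0933 -0.8077  0.0622]
grip_width 0.0295
wrist pointer 0.9 [377.6 207.6] [0.5942 0.0195 0.154 ]
wrist red_clip 0.89 [266.2  61.6] [0.5451 0.0833 0.18  ]
```

View pics/w5.png

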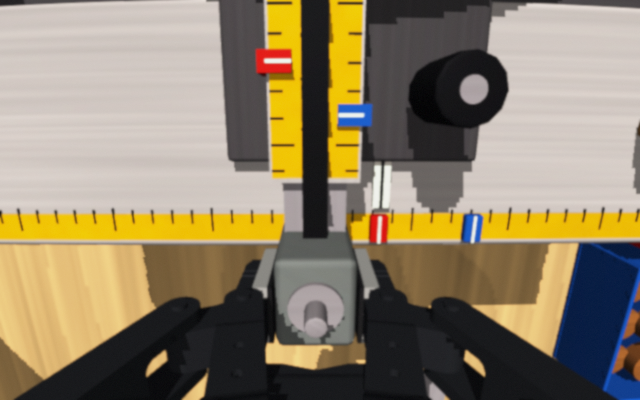

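Block gripped at (315,300), release fully in, pointer (381) vs marker (379) still in line. Draw the arm.

>>> apply_moves(commands="-6 0 0 0 0 0 -1;-16 0 0 0 0 0 -1;-27 0 0 0 0 0 -1;-38 0 0 0 0 0 -1;-49 0 0 0 0 0 -1;-59 0 0 0 0 0 -1;-66 0 0 0 0 0 -1;-70 0 0 0 0 0 -1")

```text
time_s: 11.23
ee_pos: [0.5647, -0.0701, 0.1738]
orientation: [-0.001, 0.705, 0.709, 0.007]
force: [2.5, 8.0, 8.8]
grip_width: 0.0293
```

>>> apply_moves(commands="0 0 0 0 0 0 -1;0 0 0 0 0 0 -1;0 0 0 0 0 0 -1;0 0 0 0 0 0 -1")

```text
time_s: 11.57
ee_pos: [0.5647, -0.0698, 0.1738]
orientation: [-0.0, 0.705, 0.709, 0.006]
force: [4.1, 5.9, 7.6]
grip_width: 0.0294
```

```bash
python3 - <<'E'
from h import *
s=r.sense()
for k in ['time_s','ee_pos','orientation','force','moment','grip_width']: print(k,np.round(s[k],4))
cm,im,de=shot('wrist','w6.png'); ims=[cv2.resize(im,(640,400))]
for t,z in dict(pointer=.154,red_marker=.15,cursor=.185,red_clip=.18).items(): spot('wrist',t,z,1)
for n,(a,b) in dict(scene=(200,330),side=(190,200)).items():
    cm,im,de=shot(n,n+'6.png')
    for t,z in dict(pointer=.154,red_marker=.15,cursor=.185,red_clip=.18).items(): spot(n,t,z,1)
E
```

```text
time_s 11.5667
ee_pos [ 0.5647 -0.0698  0.1738]
orientation [-4.000e-04  7.053e-01  7.089e-01  6.400e-03]
force [4.1441 5.9411 7.5874]
moment [ 0.9383 -0.7291 -0.193 ]
grip_width 0.0294
wrist pointer 0.84 [387.7  56.6] [0.5955 0.0204 0.154 ]
scene red_marker 0.71 [486.8 234.1] [0.3898 0.1537 0.15  ]
scene cursor 0.86 [413.6 260.6] [0.5679 0.0818 0.185 ]
scene red_clip 0.4 [419.4 254.5] [0.5456 0.0813 0.18  ]
side pointer 0.72 [260.  238.8] [0.5976 0.0243 0.154 ]
side cursor 0.76 [253.8 246.7] [0.573  0.0855 0.185 ]
side red_clip 0.7 [260.1 236.4] [0.5827 0.0447 0.18  ]
```

```bash
python3 - <<'E'
import cv2,numpy as np
f=lambda n,x,y:cv2.resize(cv2.imread('pics/'+n)[y:y+60,x:x+80],None,fx=5,fy=5,interpolation=cv2.INTER_CUBIC)
w=cv2.imread('pics/w6.png')
cv2.imwrite('pics/fin.png',np.vstack([np.hstack([f('scene6.png',365,225),f('side6.png',225,215)]),cv2.resize(w[0:150,240:440],(400,300)) if 0 else np.hstack([cv2.resize(w[0:150,240:440],(400,300)),np.zeros((300,400,3),np.uint8)])]))
E
```

```text
(no output)
```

View pics/fin.png

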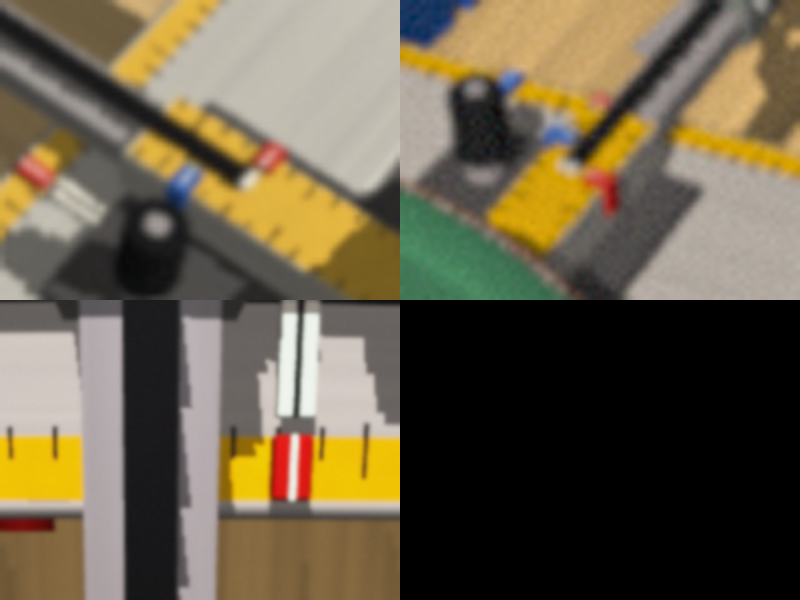

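```bash
python3 - <<'E'
from h import *
a=cam('scene');b=cam('side')
print(on_z(a,(414.4,260.4),.185),on_z(a,(418.7,256.5),.183))
print(on_z(b,(259,248),.185),on_z(b,(265.2,251.8),.183))
print(r.sense()['joint_vel'].round(4))
E
```

```text
[0.56648738 0.08278448 0.185     ] [0.55243774 0.08360276 0.183     ]
[0.560976   0.08480907 0.185     ] [0.54441745 0.08822882 0.183     ]
[ 0.0005 -0.0004 -0.0006 -0.0008  0.0005  0.0018]
```

```bash
python3 -c "
from h import *
print(r.sign_off())"
```

```text
the job is handed in; nothing more can be done
None
```

I set both positions and handed the job in while the gripper was still squeezing the release. I can't see a verdict, so the figures below are my own measurements.

- **Carriage:** I slid it about 73 mm by the grip post with the arm still parked. It stopped 2–2.5 mm past the red marker. Pinching the block brought it back, and at the end the pointer was about 1 mm from the marker in the wrist picture (limit 6 mm).
- **Arm:** I pinched the pivot block until the release was in, with the fingers at about 29.5 mm. I then drew the arm out 68.3 mm, against a measured need of about 68 mm.
- **Final hold:** The spring was pulling with about 6 N and the robot's joint speeds were essentially zero. In the moves and views I made there was no contact with either clip, and I left the loose items alone.

**Disagreement between checks:** the scene camera put the cursor tip 0.8 mm past the red clip, while the coarser side camera put it 3.4 mm past. The limit is 4 mm. I trusted the wrist measurements and the scene camera, and made no further correction. The network's marker and clip finds in the last pictures were partly wrong, so I read the positions from the magnified pictures instead.

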